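# Open the bushing case

## Robot

A 6-joint arm with a two-finger parallel gripper is mounted at the origin on the work surface. World frame = base frame: x ahead of the robot, y to its left, z up, the work surface at z = 0. Lengths are in m, angles in rad, forces in N, time in s.
With the tool pointing down it reaches from about 0.25 to 0.725 m from the base axis. Payload 4 kg.
Tool frame: the origin (TCP) lies midway between the tips of the shut fingers; the grasp point (between the pads) lies 19 mm behind it (bot.grip_point_offset is the distance from the TCP to the grasp point, in m); z points along the fingers, y is the line along which they close (so a half turn about z gives the same grasp; the last joint's range is limited). The gripper opens to 85 mm and grips with 20 to 120 N. Pads are 22 mm wide; open, the fingers measure 114 mm over their backs; the gripper's body (76 mm by 85 mm) begins 54 mm behind the grasp point. The pads swing forward as they close: fully open they stand 13 mm farther back than shut.
Start: joints at [1.161, 0.241, 0.005, 1.335, 0, 1.571], TCP at [0.199, 0.459, 0.231] pointing down, gripper open.
Joint ranges: [-2.72, 2.72], [-1.05, 1.87], [-1.09, 1.28], [-1.99, 2.15], [-1.42, 1.44], [-3.14, 3.14]. Speed limits (rad/s): [2.79, 2.79, 3.14, 3.14, 3.14, 3.14].

## Interface

Orientations are given as a unit quaternion [x, y, z, w].
In Python, from workcell import bot gives the robot as it stands.
- The arm moves only by the tool step_arm, never from a script. Its argument "targets" is text: rows parted by semicolons, each of 7 numbers parted by spaces: the opening, from -1 (shut) to 1 (fully open), so that 0 is half open, then the shift along the world's x, y, z normalised to -1 to 1, where 1 is 0.5 m, then the turn, a rotation vector about the world's x, y, z normalised to -1 to 1, where 1 is pi/4 rad. In form: gripper x y z wx wy wz; .... A call has 1 to 10 rows; each row is the pose to reach, as a shift and turn from the pose commanded when the call began; what a row does not reach only later rows make up. A row lasts 1/12 s, in which the tool goes at most 41.7 mm and 7.16 degrees, less where a joint would pass 70% of its speed; a pose out of reach is approached as far as the arm can. A call with a number of a shift or a turn outside -1 to 1 is refused whole. A call with a gripper value outside its range is refused whole. The fingers move at their own pace and stop on an object; the grip force is fixed at half the most. Time passes only in rows, so rows that repeat a pose let the fingers close. It gives the time, the measured TCP pose, the force, the opening and the grip force at its end, in the units of the state.
- bot.get_obs(): the state, without advancing time (a new reading comes with each control period).
- bot.camera(name): name is "side" or "top"; returns the picture (400x640x3 uint8, red, green, blue); there is no depth.
- bot.camera_info(name): a dict with "vertical_fov" (degrees; the focal length in pixels is half the picture's height over the tangent of half this angle, whatever the lens; pixels are square), "cx", "cy" (the principal point, pixels), "pose" (4x4, takes a point from camera to world coordinates). Camera axes: x right, y up, looking along -z (the intrinsics and any distortion apply to the point x, -y, -z); pixel columns grow to the right and rows downward; lengths in m; the calibration is good to about 2 mm. A picture is of the moment at which its call begins. camera_info takes no time and is no camera call.
- bot.job_done(): hands the job in; it is judged then, once.
The state is a dict: "clock": time; "joint_pos": joint angles; "joint_vel": joint speeds; "tau": joint torques, N m; "eef_pos": TCP position; "tool_rot": TCP orientation; "ft_force": force on the tool from outside, world axes, zero at the start; "ft_torque": the same for the moment, N m; "grip_width": finger opening in m; "grasp_force": force on a finger pad.
Only numpy, scipy, OpenCV 4.12 (cv2) and the standard library are available. Lean on these libraries where they do the work, as an engineer would, in place of code of your own. Each camera call takes 0.05 s, during which the arm holds its last target. There are 200 camera calls.

## Task

Open the big steel bushing case on the bench: with a fingertip push both slide bolts on its front fully outwards, towards the ends of the case, then lift the lid by its lip from underneath and flip it right over past its balance point, so that it lies back against its stop by its own weight. Nothing is to be picked up or carried: leave the case standing where it is, leave the smaller case and everything else on the bench as they are, and finish with the hand clear.

Things in the scene. Friction and masses are not known exactly. Their poses are not given: they have to be found in the camera images.
- case: the big steel case, grey enamel, 280 mm wide (its y), 150 mm deep (its x), 78 mm high when shut, about 5.5 kg with its bushings, standing loose on four feet. Origin at the centre of its underside on the bench; its x axis points from its front, which faces the robot, to its back; y to its left end; z up. The lower box ends 56 mm above the bench, the lid is a 22 mm deep pan on it
- lid (a joint): angle of the big case's lid in rad: 0 = shut, growing as the front of the lid rises and swings back over the hinge; 1.9 = lying back against its stop. No spring: below its balance point at about 1.35 it falls shut, beyond it falls open onto the stop and stays. The lid weighs 0.45 kg; about 2 N under the lip raises it once both bolts are drawn
- lid_lip (a point): middle of the free front edge of the lid's finger lip, a level steel strip 80 mm wide and 3 mm thick (5 mm at its rolled edge) in the middle of the lid's front, standing out 22 mm from the front; when shut it is 68 mm above the bench, 97 mm in front of the case's centre, with its underside free. It moves with the lid
- lid_hinge (a point): middle of the lid's hinge line, which runs along the case's y at the top of the lower box's back wall: 75 mm behind the case's centre, 56 mm above the bench
- bolt_l (a joint): travel of the left slide bolt (as the robot faces the case) in m: 0 = fully shot, 0.024 = fully drawn against its end stop. It slides to the left, towards +y of the case; its tongue has left the lid's staple from 0.016 on. It moves stiffly (about 2 N) and stays where it is left
- bolt_r (a joint): travel of the right slide bolt (as the robot faces the case) in m: 0 = fully shot, 0.024 = fully drawn against its end stop. It slides to the right, towards -y of the case; its tongue has left the lid's staple from 0.016 on. It moves stiffly (about 2 N) and stays where it is left
- bolt_l_knob (a point): centre of the left bolt's round knob (16 mm in diameter, 12 mm long, on a 9 mm stud straight out of the case's front): 107 mm in front of the case's centre, 40 mm above the bench and, when shot, 105 mm to the left (+y) of the middle. Its outer end is 38 mm before the front wall. Between knob and lip only the staple (12 mm wide, 78 mm from the middle) stands out 14 mm from the front wall
- bolt_r_knob (a point): centre of the right bolt's round knob (16 mm in diameter, 12 mm long, on a 9 mm stud straight out of the case's front): 107 mm in front of the case's centre, 40 mm above the bench and, when shot, 105 mm to the right (-y) of the middle. Its outer end is 38 mm before the front wall. Between knob and lip only the staple (12 mm wide, 78 mm from the middle) stands out 14 mm from the front wall
- small_case: a smaller shut steel case, 150 x 110 x 52 mm, same grey enamel, one narrow hasp plate in front; origin at the centre of its underside; a bystander
- bushing: a plain steel bushing 34 mm in diameter, 28 mm high, that stands on top of the small case; origin at the centre of its underside; a bystander
- race: a steel bearing race, 60 mm in diameter, 22 mm high, lying flat in front of one end of the big case; origin at the centre of its underside; a bystander
- screwdriver: a screwdriver 190 mm long and 26 mm high with an orange handle, lying in front of the big case; origin under its middle; a bystander
- spanner: a dark steel spanner 180 mm long, 8 mm high, lying flat in front of the small case; origin under its middle; a bystander
- spool: a turned wooden spool, 68 mm in diameter and 78 mm high, standing on the left of the bench; origin at the centre of its underside; a bystander
- tin: a round tin 74 mm in diameter and 98 mm high, standing on the right of the bench; origin at the centre of its underside; a bystander

How it is judged:
On the way, in this order (a step that is already met when the one before it is completed fails the run):
1. both slide bolts are drawn while the lid is still shut (value of joint each of bolt_l, bolt_r above 0.019 m and value of joint lid below 0.1 rad), for 0.1 s.
2. the lid has swung over its balance point and lies back on its stop (value of joint lid above 1.8 rad), for 0.2 s.
At the end, for the whole second after the job is handed in: The lid lies at rest against its stop (over 1.8 of 1.9 rad), both bolts are still drawn (over 17 of 24 mm), and the case stands flat within 30 mm of where it stood, as does everything else on the bench (value of joint lid above 1.8 rad and velocity of joint lid between -0.1 and 0.1 rad/s and value of joint each of bolt_l, bolt_r above 0.017 m and distance of each of case, small_case, bushing, race, screwdriver, spanner, spool, tin from where it was at the start of the episode below 0.03 m and angle between case's own z axis and vertical below 0.05 rad and linear speed of case below 0.02 m/s); the robot touches nothing.
It fails at once if the big case is shoved more than 30 mm, lifted or tipped (distance of case from where it was at the start of the episode above 0.03 m or height (world z) of case above 0.012 m or angle between case's own z axis and vertical above 0.12 rad).
It fails at once if the small case or the bushing is picked up, knocked over or shifted more than 30 mm (distance of any of small_case, bushing from where it was at the start of the episode above 0.03 m or angle between any of small_case, bushing's own z axis and vertical above 0.4 rad).
It fails at once if the race or the screwdriver or the spanner is picked up, knocked over or shifted more than 30 mm (distance of any of race, screwdriver, spanner from where it was at the start of the episode above 0.03 m or angle between any of race, spanner's own z axis and vertical above 0.4 rad).
It fails at once if the spool or the tin is picked up, knocked over or shifted more than 30 mm (distance of any of spool, tin from where it was at the start of the episode above 0.03 m or angle between any of spool, tin's own z axis and vertical above 0.4 rad).
It also fails if it takes over 61 s, if anything falls off the work surface, if the arm or the gripper's body presses on something with over 40 N, if the wrist force passes 120 N, or if a joint passes its speed limit or range.

## Working session

There is one attempt and no reset: what is moved stays moved. The work goes in short steps, Python scripts to look and compute and a tool call to move; the robot and the scene stay as the last step left them, time stands still between calls to the robot, and variables do not carry over. Pictures are saved under pics/ and viewed, at most 10 in all, crops included, and the job is handed in when it is done.

Besides the shell and the picture viewer there is one more tool, called after ">>>" as name(argument=value, ...) on one line, values as JSON. step_arm: Moves the arm, as the interface text tells. Scaled input: -1 to 1 covers 0.5 m each way for a shift and pi/4 rad each way for a turn. Its arguments: {"type":"object","properties":{"targets":{"type":"string"}},"required":["targets"]}

```bash
mkdir -p pics; python3 - <<'E'
from workcell import bot
import cv2,numpy as np
for n in("top","side"):
    im=bot.camera(n); cv2.imwrite(f"pics/{n}0.png",im[:,:,::-1]); i=bot.camera_info(n); print(n,i)
o=bot.get_obs(); print(o['clock'],o['eef_pos'],o['tool_rot'],o['grip_width'])
E
```

```text
top {'vertical_fov': 46.48998022985161, 'cx': 326.78958713806435, 'cy': 201.64888938982435, 'pose': array([[ 0.00703367,  0.98202242, -0.18863321,  0.31297376],
       [-0.99961758,  0.01194994,  0.02493793,  0.02232672],
       [ 0.02674377,  0.18838566,  0.98173093,  1.42086114],
       [ 0.        ,  0.        ,  0.        ,  1.        ]])}
side {'vertical_fov': 44.49092282779534, 'cx': 315.60526044403963, 'cy': 197.66110884057653, 'pose': array([[ 0.98284354,  0.13603233, -0.1245543 ,  0.43079634],
       [-0.18439089,  0.74046304, -0.64630835, -0.7808586 ],
       [ 0.00430903,  0.65818667,  0.75284244,  0.99304205],
       [ 0.        ,  0.        ,  0.        ,  1.        ]])}
0.1 [0.1989658  0.45808332 0.23048933] [ 2.03468464e-01  9.79081030e-01 -9.36056275e-04 -2.12085391e-04] 0.08551818712542894
```

View pics/top0.png

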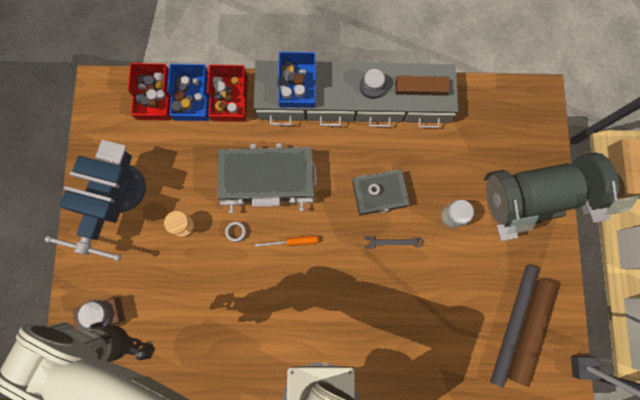

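View pics/side0.png

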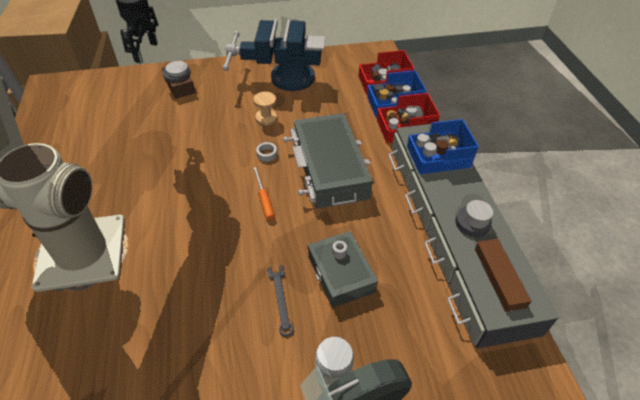

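```bash
cat > h.py <<'E'
import numpy as np,cv2
from workcell import bot
def cam(n):
    i=bot.camera_info(n); f=200/np.tan(np.radians(i['vertical_fov'])/2); return f,i['cx'],i['cy'],np.array(i['pose'])
def ray(n,u,v,z):
    f,cx,cy,P=cam(n); d=P[:3,:3]@np.array([(u-cx)/f,-(v-cy)/f,-1]); o=P[:3,3]; return o+d*(z-o[2])/d[2]
def proj(n,p):
    f,cx,cy,P=cam(n); q=P[:3,:3].T@(np.atleast_2d(p)-P[:3,3]).T; return np.c_[cx-f*q[0]/q[2],cy+f*q[1]/q[2]]
def crop(n,x0,y0,x1,y1,s,name):
    im=bot.camera(n)[y0:y1,x0:x1,::-1]; im=cv2.resize(im,None,fx=s,fy=s,interpolation=cv2.INTER_CUBIC); cv2.imwrite(f"pics/{name}.png",im)
E
python3 - <<'E'
import cv2
a=cv2.imread('pics/top0.png')[140:260,200:330];b=cv2.imread('pics/side0.png')[105:225,250:380]
f=lambda i:cv2.resize(i,None,fx=6,fy=6,interpolation=cv2.INTER_CUBIC)[:720]
a=cv2.resize(a,None,fx=5,fy=5,interpolation=cv2.INTER_CUBIC);b=cv2.resize(b,None,fx=5,fy=5,interpolation=cv2.INTER_CUBIC)
cv2.imwrite('pics/a1.png',a[:600]);cv2.imwrite('pics/b1.png',b[:600])
E
```

```text
(no output)
```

View pics/a1.png

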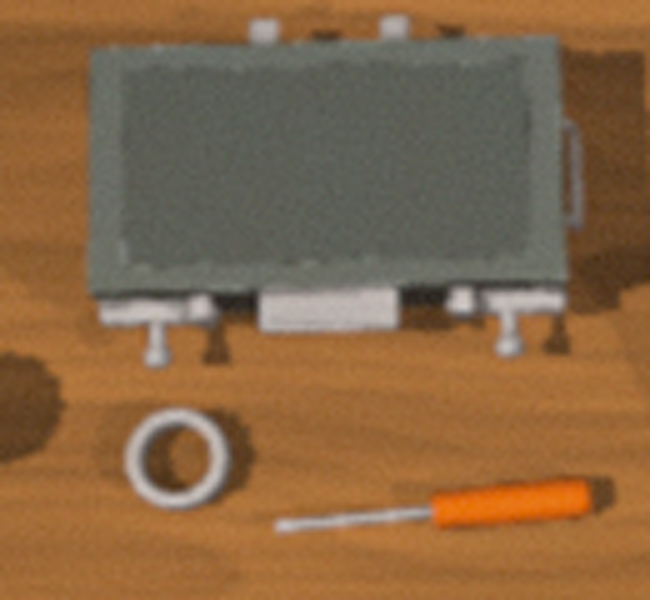

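View pics/b1.png

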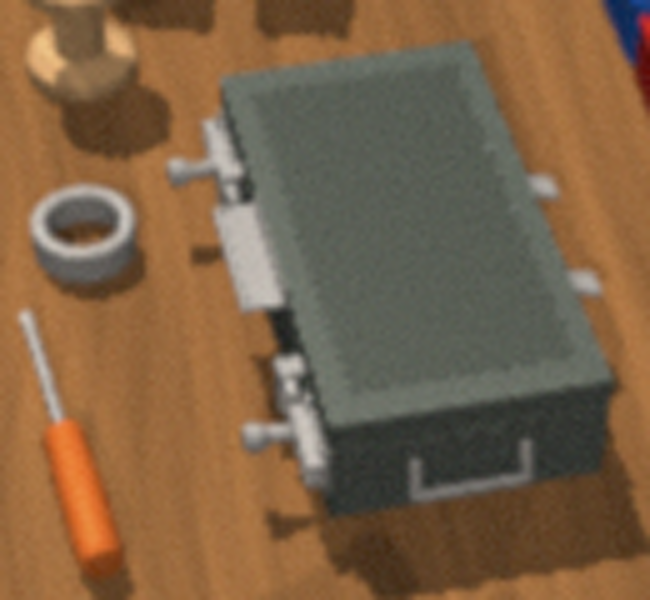

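```bash
python3 - <<'E'
from h import *
from scipy.optimize import least_squares
L=np.array([[.075,.14,.078],[.075,-.14,.078],[-.075,-.14,.078],[-.075,.14,.078],[-.109,.105,.04],[-.109,-.105,.04]])
T=(np.array([[90,47],[558,38],[567,287],[88,293],[155,357],[509,347]])+.5)/5-.5+[200,140]
S=(np.array([[470,42],[610,380],[333,425],[222,78],[178,172],[254,437]])+.5)/5-.5+[250,105]
def W(p):
    c,s=np.cos(p[2]),np.sin(p[2]);return L@np.array([[c,s,0],[-s,c,0],[0,0,1]])+[p[0],p[1],0]
for use in((1,0),(0,1),(1,1)):
    r=lambda p:np.r_[use[0]*(proj('top',W(p))-T).ravel(),use[1]*(proj('side',W(p))-S).ravel()]
    q=least_squares(r,[.55,.15,0],loss='soft_l1');print(use,q.x.round(4),r(q.x).reshape(-1,2).round(1).tolist())
for nm,px,z in(("race",(177,457),.022),("sd tip",(277,526),.01),("sd end",(590,495),.013),("sd coll",(432,505),.02)):
    print(nm,ray('top',*((np.array(px)+.5)/5-.5+[200,140]),z).round(3))
E
```

```text
(1, 0) [0.6574 0.1725 0.0347] [[0.1, -0.2], [0.3, -0.1], [-0.4, -1.0], [-0.4, -0.1], [0.4, 0.5], [-0.1, 0.9], [0.0, -0.0], [0.0, 0.0], [-0.0, 0.0], [0.0, -0.0], [0.0, 0.0], [-0.0, 0.0]]
(0, 1) [0.6563 0.1729 0.0422] [[-0.0, 0.0], [-0.0, -0.0], [-0.0, -0.0], [-0.0, 0.0], [0.0, 0.0], [-0.0, 0.0], [0.4, -0.5], [1.1, -0.2], [-0.5, 0.4], [-0.2, -0.4], [-0.1, 0.3], [-0.4, 0.2]]
(1, 1) [0.6568 0.1727 0.0382] [[-0.1, 0.2], [0.2, -0.1], [-0.3, -0.9], [-0.4, 0.3], [0.5, 0.8], [-0.1, 1.0], [0.8, -0.5], [1.1, -0.1], [-0.5, 0.4], [0.2, -0.5], [0.2, 0.3], [-0.4, 0.1]]
race [0.489 0.262 0.022]
sd tip [0.449 0.202 0.01 ]
sd end [0.469 0.014 0.013]
sd coll [0.461 0.109 0.02 ]
```

The pictures show the big case's lid, with knobs at top-view pixels (231,211) and (302,209). The race lies at (235,231) and the screwdriver runs from (255,245) to (318,239). The fitted case pose is (0.657, 0.173), yaw 0.038. I'll shut the fingers and go above the spot inside the left knob.

>>> step_arm(targets="-1 .694 -.426 -.16 0 0 .571;-1 .694 -.426 -.16 0 0 .571;-1 .694 -.426 -.16 0 0 .571;-1 .694 -.426 -.16 0 0 .571;-1 .694 -.426 -.16 0 0 .571;-1 .694 -.426 -.16 0 0 .571;-1 .694 -.426 -.16 0 0 .571;-1 .694 -.426 -.16 0 0 .571;-1 .694 -.426 -.16 0 0 .571;-1 .694 -.426 -.16 0 0 .571")

```text
clock: 0.93
eef_pos: [0.5342, 0.2522, 0.1534]
tool_rot: [-0.019, 1.0, -0.0, -0.0]
ft_force: [0.6, 0.7, -0.2]
grip_width: -0.0002
grasp_force: 0.0
```

>>> step_arm(targets="-1 0 0 0 0 0 0;-1 0 0 0 0 0 0;-1 0 0 0 0 0 0;-1 0 0 0 0 0 0;-1 0 0 0 0 0 0;-1 0 0 0 0 0 0")

```text
clock: 1.43
eef_pos: [0.5322, 0.2549, 0.155]
tool_rot: [-0.02, 1.0, 0.0, 0.0]
ft_force: [0.7, 0.0, -0.2]
grip_width: 0.0001
grasp_force: 0.0
```

>>> step_arm(targets="-1 .027 -.019 -.05 0 0 0;-1 .027 -.019 -.12 0 0 0;-1 .027 -.019 -.15 0 0 0;-1 .027 -.019 -.15 0 0 0")

```text
clock: 1.77
eef_pos: [0.5429, 0.2435, 0.0753]
tool_rot: [-0.02, 1.0, -0.002, -0.004]
ft_force: [-0.8, -1.2, 0.7]
grip_width: 0.0
grasp_force: 0.0
```

```bash
python3 - <<'E'
from h import *
a=bot.camera('top')[140:260,200:330,::-1];b=bot.camera('side')[105:225,250:380,::-1]
cv2.imwrite('pics/c1.png',cv2.resize(np.hstack([a,b]),None,fx=3,fy=3,interpolation=cv2.INTER_CUBIC))
print(bot.get_obs()['eef_pos'])
E
```

```text
[0.54591479 0.24477481 0.07957694]
```

View pics/c1.png

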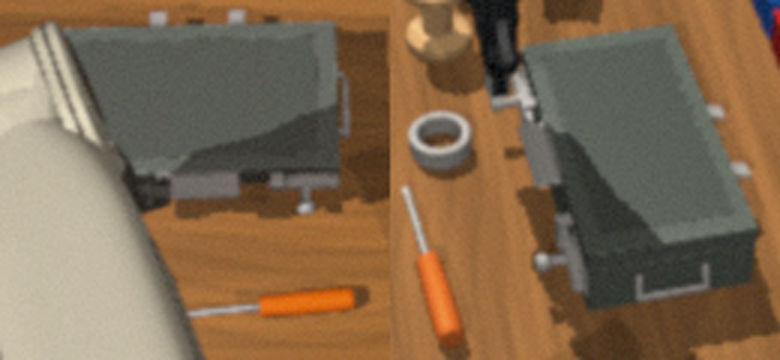

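The side view shows the shut fingertips at crop pixel (497,95), just inboard of the left knob (507,100), as planned. I'll lower the hand next.

>>> step_arm(targets="-1 0 .002 -.04 0 0 0;-1 0 .002 -.08 0 0 0;-1 0 .002 -.096 0 0 0;-1 0 .002 -.096 0 0 0;-1 0 .002 -.096 0 0 0")

```text
clock: 2.28
eef_pos: [0.5471, 0.2458, 0.0326]
tool_rot: [-0.02, 1.0, 0.0, 0.001]
ft_force: [-0.4, 0.4, 0.6]
grip_width: 0.0001
grasp_force: 0.0
```

>>> step_arm(targets="-1 0 .01 0 0 0 0;-1 0 .02 0 0 0 0;-1 0 .03 0 0 0 0;-1 -.001 .04 0 0 0 0;-1 -.001 .04 0 0 0 0")

```text
clock: 2.7
eef_pos: [0.547, 0.2668, 0.0325]
tool_rot: [-0.02, 1.0, 0.001, 0.001]
ft_force: [0.8, -0.2, 1.2]
grip_width: 0.0002
grasp_force: 0.5
```

>>> step_arm(targets="-1 0 .006 0 0 0 0;-1 0 .012 0 0 0 0;-1 0 .018 0 0 0 0;-1 0 .018 0 0 0 0")

```text
clock: 3.03
eef_pos: [0.5463, 0.2747, 0.0315]
tool_rot: [-0.02, 1.0, 0.0, 0.0]
ft_force: [-0.1, -2.2, 0.6]
grip_width: 0.0004
grasp_force: 0.9
```

```bash
python3 - <<'E'
from h import *
a=bot.camera('side')[105:225,250:380,::-1]
cv2.imwrite('pics/d1.png',cv2.resize(a,None,fx=5,fy=5,interpolation=cv2.INTER_CUBIC))
o=bot.get_obs();print(o['eef_pos'],o['ft_force'])
E
```

```text
[0.54602621 0.27458447 0.03128239] [ 0.49560135 -1.54830484  0.67168728]
```

View pics/d1.png

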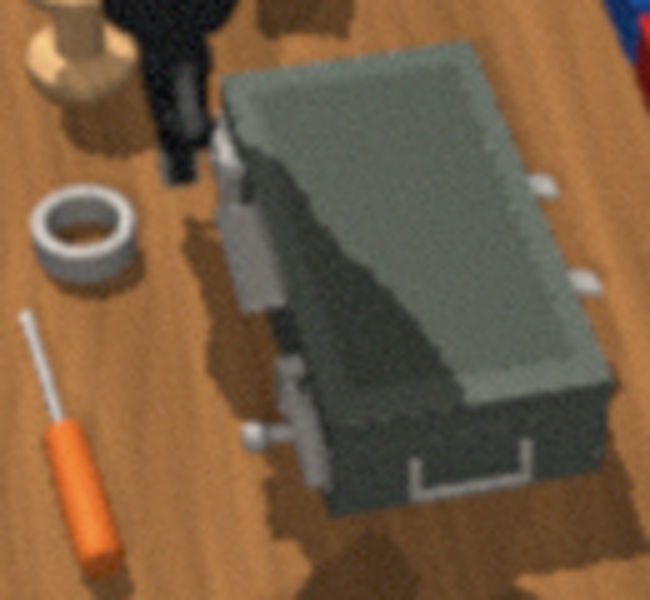

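The knob is hidden behind the fingers at (180,165), and the force reads about 2 N of sliding. I'll keep pushing in small steps until it reaches the stop.

>>> step_arm(targets="-1 0 .004 0 0 0 0;-1 0 .008 0 0 0 0;-1 0 .008 0 0 0 0")

```text
clock: 3.33
eef_pos: [0.5459, 0.2751, 0.031]
tool_rot: [-0.018, 1.0, -0.003, -0.0]
ft_force: [0.7, -9.7, 4.9]
grip_width: -0.0001
grasp_force: 5.0
```

>>> step_arm(targets="-1 0 .004 0 0 0 0;-1 0 .006 0 0 0 0;-1 0 .006 0 0 0 0")

```text
clock: 3.58
eef_pos: [0.5458, 0.2755, 0.031]
tool_rot: [-0.018, 1.0, -0.005, -0.0]
ft_force: [1.4, -15.2, 7.2]
grip_width: 0.0001
grasp_force: 8.2
```

>>> step_arm(targets="-1 0 -.03 0 0 0 0;-1 0 -.03 .08 0 0 0;-1 0 -.03 .16 0 0 0;-1 .012 -.11 .2 0 0 0;-1 .012 -.19 .2 0 0 0;-1 .012 -.27 .2 0 0 0;-1 .012 -.35 .2 0 0 0;-1 .012 -.374 .2 0 0 0;-1 .012 -.374 .2 0 0 0;-1 .012 -.374 .2 0 0 0")

```text
clock: 4.42
eef_pos: [0.5517, 0.0941, 0.131]
tool_rot: [-0.019, 1.0, 0.001, -0.0]
ft_force: [1.5, 0.7, 0.5]
grip_width: 0.0001
grasp_force: 0.0
```

>>> step_arm(targets="-1 0 0 0 0 0 0;-1 0 0 0 0 0 0")

```text
clock: 4.58
eef_pos: [0.5519, 0.0959, 0.131]
tool_rot: [-0.02, 1.0, 0.0, -0.0]
ft_force: [-0.3, -0.6, -0.4]
grip_width: 0.0001
grasp_force: 0.0
```

>>> step_arm(targets="-1 0 -.008 -.06 0 0 0;-1 0 -.008 -.12 0 0 0;-1 0 -.008 -.18 0 0 0;-1 0 -.008 -.198 0 0 0;-1 0 -.008 -.198 0 0 0;-1 0 -.008 -.198 0 0 0")

```text
clock: 5.08
eef_pos: [0.5521, 0.0912, 0.0325]
tool_rot: [-0.02, 1.0, 0.0, -0.0]
ft_force: [-0.1, 0.1, -0.6]
grip_width: -0.0002
grasp_force: 0.0
```

>>> step_arm(targets="-1 0 -.01 0 0 0 0;-1 0 -.02 0 0 0 0;-1 0 -.03 0 0 0 0;-1 .001 -.04 0 0 0 0;-1 .001 -.05 0 0 0 0;-1 .001 -.056 0 0 0 0;-1 .001 -.056 0 0 0 0;-1 .001 -.056 0 0 0 0")

```text
clock: 5.75
eef_pos: [0.5523, 0.0616, 0.0324]
tool_rot: [-0.019, 1.0, -0.0, -0.0]
ft_force: [0.5, 1.1, 1.1]
grip_width: 0.0004
grasp_force: 0.5
```

>>> step_arm(targets="-1 0 -.004 0 0 0 0;-1 0 -.008 0 0 0 0;-1 0 -.012 0 0 0 0;-1 0 -.012 0 0 0 0")

```text
clock: 6.08
eef_pos: [0.5523, 0.0576, 0.0323]
tool_rot: [-0.02, 1.0, 0.002, -0.0]
ft_force: [1.3, 5.0, 2.4]
grip_width: 0.0002
grasp_force: 3.0
```

>>> step_arm(targets="-1 0 -.004 0 0 0 0;-1 0 -.008 0 0 0 0;-1 0 -.008 0 0 0 0")

```text
clock: 6.33
eef_pos: [0.5523, 0.0571, 0.0324]
tool_rot: [-0.021, 1.0, 0.005, -0.0]
ft_force: [1.0, 14.4, 2.2]
grip_width: -0.0
grasp_force: 7.1
```

>>> step_arm(targets="-1 0 .03 0 0 0 0;-1 0 .03 .08 0 0 0;-1 -.06 .03 .16 0 0 0;-1 -.14 .08 .2 0 0 0;-1 -.2 .14 .2 0 0 0;-1 -.2 .2 .2 0 0 0;-1 -.2 .22 .2 0 0 0;-1 -.2 .22 .2 0 0 0")

```text
clock: 7.0
eef_pos: [0.4516, 0.164, 0.1324]
tool_rot: [-0.022, 1.0, -0.0, 0.0]
ft_force: [1.5, 0.3, 0.5]
grip_width: -0.0001
grasp_force: 0.0
```

```bash
python3 - <<'E'
from h import *
a=bot.camera('top')[140:260,200:330,::-1];b=bot.camera('side')[105:225,250:380,::-1]
cv2.imwrite('pics/e1.png',cv2.resize(np.hstack([a,b]),None,fx=3,fy=3,interpolation=cv2.INTER_CUBIC))
o=bot.get_obs();print(o['eef_pos'],o['joint_pos'])
E
```

```text
[0.45225661 0.16183663 0.1318219 ] [ 0.34447722  0.27253355 -0.22299613  1.07666773 -0.00131824  0.30473344]
```

View pics/e1.png

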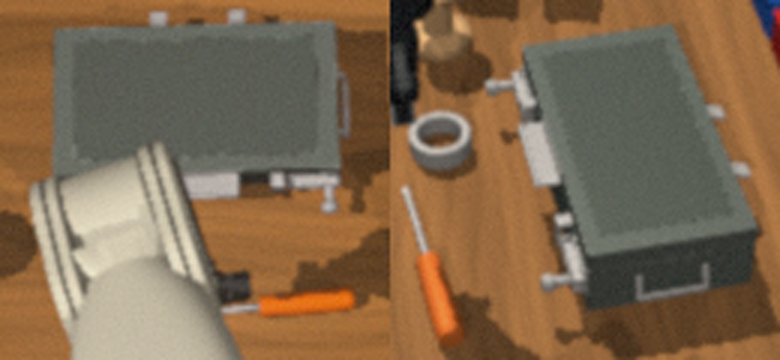

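Both bolts are drawn: the knobs now sit at side-crop (495,87) and (548,281), at the outer ends. The case has not moved. Next I'll pitch the tool to about 25° below horizontal.

>>> step_arm(targets="-1 .06 .01 0 .005 -.14 0;-1 .1 .01 0 .01 -.28 0;-1 .126 .01 0 .015 -.42 0;-1 .126 .01 0 .02 -.57 0;-1 .126 .01 0 .027 -.71 0;-1 .126 .01 0 .033 -.86 0;-1 .126 .01 0 .038 -1 0;-1 .126 .01 0 .038 -1 0;-1 .126 .01 0 .038 -1 0")

```text
clock: 7.85
eef_pos: [0.5124, 0.1641, 0.1287]
tool_rot: [-0.018, 0.925, 0.005, 0.38]
ft_force: [-0.3, 0.2, -0.5]
grip_width: 0.0
grasp_force: 0.0
```

>>> step_arm(targets="-1 0 0 0 .005 -.14 0;-1 0 0 0 .01 -.28 0;-1 0 0 0 .015 -.44 0;-1 0 0 0 .015 -.44 0;-1 0 0 0 .015 -.44 0")

```text
clock: 8.27
eef_pos: [0.5347, 0.1807, 0.1392]
tool_rot: [-0.013, 0.849, 0.003, 0.529]
ft_force: [0.8, 0.1, -1.5]
grip_width: -0.0
grasp_force: 0.0
```

```bash
python3 - <<'E'
from h import *
from scipy.spatial.transform import Rotation as R
o=bot.get_obs();print(o['eef_pos'],o['joint_pos'].round(2),R.from_quat(o['tool_rot']).as_matrix().round(3))
E
```

```text
[0.53470504 0.18071999 0.13915651] [ 0.59  0.32 -1.09 -0.88 -0.5   0.26] [[-0.44  -0.025  0.898]
 [-0.019  1.     0.019]
 [-0.898 -0.009 -0.441]]
```

>>> step_arm(targets="-1 -.01 -.01 0 -.005 .14 0;-1 -.02 -.02 0 -.01 .31 0;-1 -.02 -.028 0 -.01 .31 0;-1 -.02 -.028 -.04 -.01 .31 0;-1 -.02 -.028 -.08 -.01 .31 0;-1 -.02 -.028 -.08 -.01 .31 0;-1 -.02 -.028 -.08 -.01 .31 0")

```text
clock: 8.85
eef_pos: [0.5237, 0.1657, 0.0993]
tool_rot: [-0.014, 0.907, 0.001, 0.42]
ft_force: [-0.8, -0.6, -0.3]
grip_width: 0.0003
grasp_force: 0.0
```

```bash
python3 - <<'E'
from h import *
from scipy.spatial.transform import Rotation as R
o=bot.get_obs();print(o['eef_pos'],o['joint_pos'].round(2),R.from_quat(o['tool_rot']).as_matrix().round(3))
E
```

```text
[0.52368728 0.16567008 0.09934888] [ 0.5   0.21 -0.96 -0.41 -0.36  0.32] [[-0.647 -0.027  0.762]
 [-0.025  1.     0.014]
 [-0.762 -0.01  -0.647]]
```

>>> step_arm(targets="-1 0 .002 -.04 0 0 0;-1 0 .002 -.08 0 0 0;-1 0 .002 -.116 0 0 0;-1 0 .002 -.116 0 0 0;-1 0 .002 -.116 0 0 0")

```text
clock: 9.27
eef_pos: [0.5231, 0.1675, 0.0416]
tool_rot: [-0.015, 0.907, 0.001, 0.42]
ft_force: [-0.4, 0.1, -0.4]
grip_width: -0.0001
grasp_force: 0.0
```

>>> step_arm(targets="-1 .02 0 0 0 0 0;-1 .04 0 0 0 0 0;-1 .06 0 0 0 0 0;-1 .07 0 0 0 0 0;-1 .078 0 0 0 0 0;-1 .078 0 0 0 0 0;-1 .078 0 0 0 0 0")

```text
clock: 9.85
eef_pos: [0.5625, 0.1678, 0.0428]
tool_rot: [-0.015, 0.907, 0.002, 0.421]
ft_force: [-0.3, -0.1, 0.1]
grip_width: 0.0
grasp_force: 0.0
```

```bash
python3 - <<'E'
from h import *
o=bot.get_obs();print(o['eef_pos'],o['joint_pos'].round(2),o['ft_force'])
crop('side',250,85,380,205,5,'f1')
E
```

```text
[0.56249443 0.16781031 0.04279489] [ 0.46  0.43 -0.93 -0.61 -0.33  0.28] [-0.27634312 -0.10334109  0.13804505]
```

View pics/f1.png

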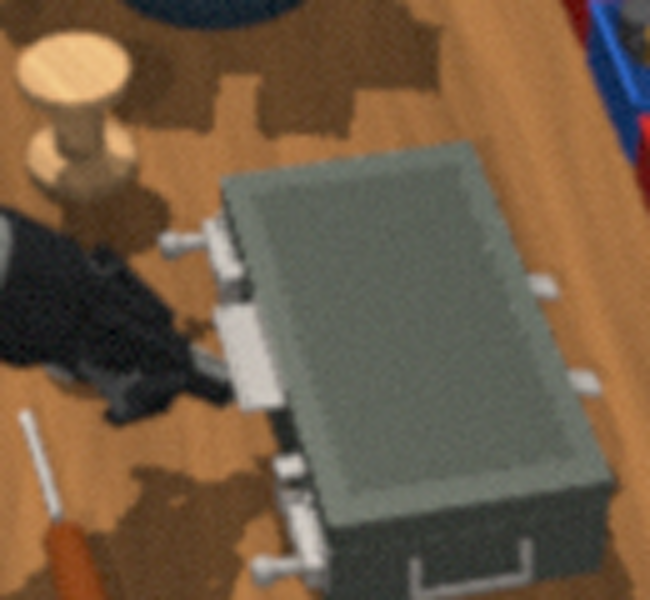

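The fingertip is at (220,385) under the lip (250,360), and the lid is still shut. I'll work out the arc to follow.

```bash
python3 - <<'E'
from h import *
h=np.array([.7318,.056]);e0=np.array([.5598,.0655]);p=np.radians(40.3);d=.012
o=bot.get_obs()['eef_pos']
for t in np.arange(0,1.66,.08):
    c,s=np.cos(t),np.sin(t);v=e0-h;e=h+[v[0]*c+v[1]*s,-v[0]*s+v[1]*c]
    a=max(p,t);k=e+d*np.array([np.cos(a),-np.sin(a)]);tip=k-.011*np.array([np.sin(p),np.cos(p)])
    q=(tip-o[[0,2]])/.5; print(round(t,2),tip.round(3),'rel x y z',q[0].round(3),(q[0]*.038).round(3),q[1].round(3))
E
```

```text
0.0 [0.562 0.049] rel x y z -0.0 -0.0 0.014
0.08 [0.563 0.063] rel x y z 0.002 0.0 0.041
0.16 [0.566 0.077] rel x y z 0.007 0.0 0.068
0.24 [0.569 0.09 ] rel x y z 0.014 0.001 0.095
0.32 [0.574 0.103] rel x y z 0.023 0.001 0.121
0.4 [0.579 0.116] rel x y z 0.034 0.001 0.146
0.48 [0.586 0.128] rel x y z 0.047 0.002 0.17
0.56 [0.593 0.139] rel x y z 0.062 0.002 0.194
0.64 [0.602 0.15 ] rel x y z 0.079 0.003 0.215
0.72 [0.611 0.16 ] rel x y z 0.097 0.004 0.236
0.8 [0.62  0.169] rel x y z 0.116 0.004 0.253
0.88 [0.63  0.177] rel x y z 0.136 0.005 0.269
0.96 [0.641 0.184] rel x y z 0.157 0.006 0.283
1.04 [0.652 0.19 ] rel x y z 0.18 0.007 0.296
1.12 [0.664 0.196] rel x y z 0.203 0.008 0.307
1.2 [0.676 0.2  ] rel x y z 0.227 0.009 0.315
1.28 [0.688 0.204] rel x y z 0.252 0.01 0.322
1.36 [0.7   0.206] rel x y z 0.277 0.011 0.327
1.44 [0.713 0.207] rel x y z 0.302 0.011 0.33
1.52 [0.726 0.208] rel x y z 0.328 0.012 0.331
1.6 [0.739 0.207] rel x y z 0.354 0.013 0.33
```

>>> step_arm(targets="-1 0 0 .014 0 0 0;-1 .002 0 .041 0 0 0;-1 .007 0 .068 0 0 0;-1 .014 .001 .095 0 0 0;-1 .023 .001 .121 0 0 0;-1 .034 .001 .146 0 0 0;-1 .034 .001 .146 0 0 0;-1 .034 .001 .146 0 0 0")

```text
clock: 10.57
eef_pos: [0.5787, 0.1687, 0.1154]
tool_rot: [-0.015, 0.907, 0.003, 0.421]
ft_force: [-1.1, 1.3, -1.0]
grip_width: 0.0001
grasp_force: 0.8
```

```bash
python3 - <<'E'
from h import *
o=bot.get_obs();print(o['eef_pos'],o['joint_pos'].round(2),o['ft_force'])
crop('side',250,65,380,185,5,'g1')
E
```

```text
[0.578653   0.16869346 0.11542799] [ 0.44  0.24 -0.84 -0.33 -0.31  0.27] [-1.1026313   1.29873417 -0.95379466]
```

View pics/g1.png

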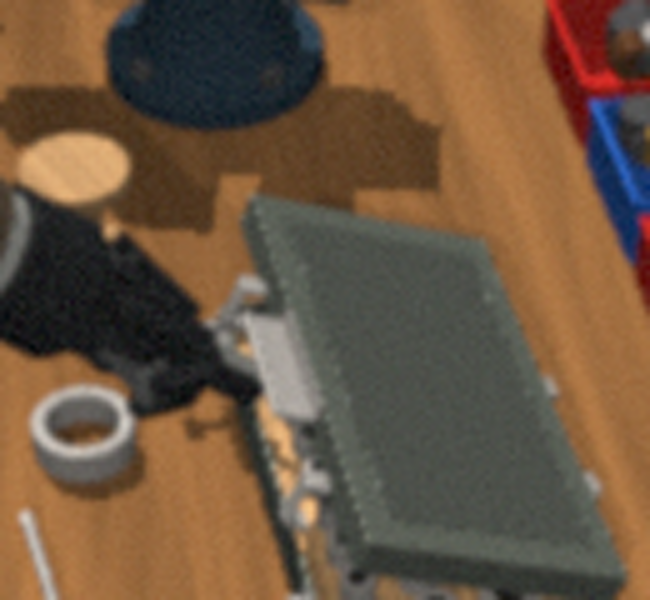

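The lid is rising, with the fingertip at (240,380) under the lip (285,370). I'll continue along the arc.

>>> step_arm(targets="-1 .013 .001 .024 0 0 0;-1 .028 .001 .048 0 0 0;-1 .045 .002 .069 0 0 0;-1 .063 .003 .09 0 0 0;-1 .082 .003 .107 0 0 0;-1 .102 .004 .123 0 0 0;-1 .123 .005 .137 0 0 0;-1 .146 .006 .15 0 0 0;-1 .146 .006 .15 0 0 0")

```text
clock: 11.37
eef_pos: [0.6544, 0.1718, 0.1918]
tool_rot: [-0.014, 0.906, 0.003, 0.423]
ft_force: [1.0, 0.2, 0.8]
grip_width: 0.0002
grasp_force: 0.0
```

>>> step_arm(targets="-1 .023 .001 .011 0 0 0;-1 .047 .002 .019 0 0 0;-1 .072 .003 .026 0 0 0;-1 .097 .004 .031 0 0 0;-1 .122 .004 .034 0 0 0;-1 .148 .005 .035 0 0 0;-1 .164 .006 .035 0 0 0;-1 .164 .006 .035 0 0 0;-1 .164 .006 .035 0 0 0")

```text
clock: 12.12
eef_pos: [0.7335, 0.1743, 0.2062]
tool_rot: [-0.015, 0.907, 0.002, 0.42]
ft_force: [0.1, 1.1, -0.5]
grip_width: -0.0003
grasp_force: 0.0
```

```bash
python3 - <<'E'
from h import *
o=bot.get_obs();print(o['eef_pos'],o['joint_pos'].round(2),o['ft_force'])
a=bot.camera('top')[100:260,190:330,::-1];b=bot.camera('side')[45:205,250:390,::-1]
cv2.imwrite('pics/k1.png',cv2.resize(np.hstack([a,b]),None,fx=2.8,fy=2.8,interpolation=cv2.INTER_CUBIC))
E
```

```text
[0.73347441 0.17433241 0.20619973] [ 0.33  0.3  -0.39  0.04 -0.23  0.19] [ 0.07942195  1.06435383 -0.47961713]
```

View pics/k1.png

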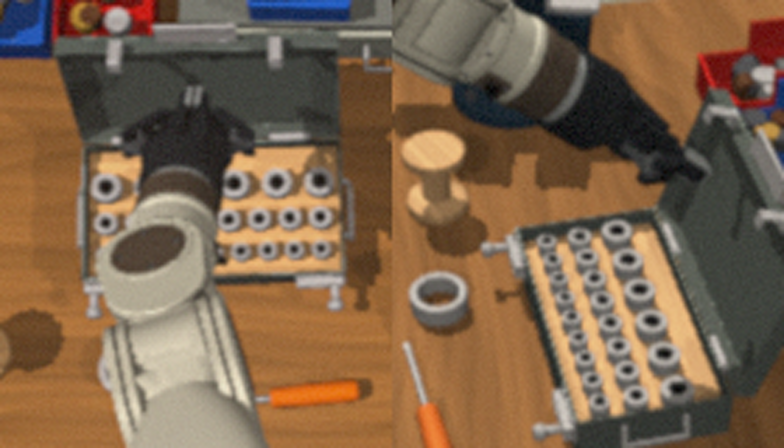

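The lid lies back on its stop in both views, with the bushings exposed and the bolts still drawn. I'll back the hand away up and towards the robot, then hand in.

>>> step_arm(targets="-1 -.06 0 .02 0 0 0;-1 -.12 0 .06 0 0 0;-1 -.18 0 .12 0 0 0;-1 -.24 0 .16 0 0 0;-1 -.28 0 .18 0 0 0;-1 -.28 0 .18 0 0 0;-1 -.28 0 .18 0 0 0;-1 -.28 0 .18 0 0 0;-1 -.28 0 .18 0 0 0")

```text
clock: 12.97
eef_pos: [0.5944, 0.1743, 0.2967]
tool_rot: [-0.015, 0.907, 0.002, 0.421]
ft_force: [-0.3, 0.2, -0.1]
grip_width: -0.0
grasp_force: 0.0
```

```bash
python3 - <<'E'
from h import *
o=bot.get_obs();print(o['eef_pos'],o['ft_force'],abs(o['joint_vel']).max())
L=np.array([[o['eef_pos'][0],0,0]])
# lid angle check: lid outer edges in the same pictures before/after retreat
im=bot.camera('side');cv2.imwrite('pics/m1.png',im[:,:,::-1])
h=np.array([.7318,.1756,.056])
for t in(1.5,1.7,1.9):
    P=[]
    for y in(-.14,.14):
        v=np.array([-.15,.022]);r=[v[0]*np.cos(t)+v[1]*np.sin(t),-v[0]*np.sin(t)+v[1]*np.cos(t)]
        P.append([h[0]+r[0]-.038*y,h[1]+y+.038*r[0],h[2]+r[1]])
    print(t,((proj('side',P)-[250,45])*2.8+[392,0]).round(0).tolist())
print(bot.job_done())
E
```

```text
[0.59435213 0.17429547 0.2967287 ] [-0.25786775  0.18433861 -0.070269  ] 0.013565266474180718
1.5 [[763.0, 273.0], [674.0, 83.0]]
1.7 [[795.0, 272.0], [703.0, 84.0]]
1.9 [[825.0, 277.0], [729.0, 90.0]]
the job is handed in; nothing more can be done
None
```

The job is handed in at about 13 s: both bolts were pushed to their end stops, the lid was flipped over and lay back on its stop, nothing else looked moved in the last pictures I viewed, and the hand finished clear; no verdict came back.

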